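# Hang a rinsed specimen hanger on the sloped drying rail

## Task

Take the hanger with the orange grip off the drip stand and hang it by its rollers on the raised half of the sloped drying rail: feel for the rail and set both rollers down on it gently, without leaning on the rail, let go only once it rests there (never drop it), and make sure it rolls down to the stop. Leave the hanger with the grey grip and everything else on the bench where they are.

Things in the scene. Friction and masses are not known exactly. Their poses are not given: they have to be found in the camera images.
- hanger_grip (a point): Centre of the orange plastic grip of the hanger to be hung: an upright block 14 mm thick (x), 36 mm long (y), 48 mm high (z), at the very top of the hanger. A steel bridge lies 24 mm below this point: fingertips must stay above it. On the drip stand the hanger's x points away from the robot and y along the bar. Whole hanger 0.28 to 0.45 kg, centre of mass below its rollers.
- hanger_seat (a point): Point of the orange hanger 55 mm under the grip centre, level with the running surface of its two white flanged rollers, which are in line at y = -26 and 26 mm: this surface rests on the rail top. Running diameter 19 mm; flanges reach 4 mm lower, leaving a groove 12 mm wide (14 mm at the rims) for the 8 mm rail. A side plate at x = -12 mm reaches 42 mm either way along y.
- hanger_foot (a point): Top of the hanger's foot, 130 mm under the grip centre. The hanger is a J: a steel spine goes down at x = -12 mm, the foot comes back under the rail and carries an aluminium disc (80 mm wide, lowest point 31 mm below here) with three specimens. The throat between rollers and foot is open towards +x: the rail passes in and out there while the hanger is raised 8 to 50 mm above its seat.
- hanger_b_grip (a point): Centre of the grey grip of the second hanger, otherwise the same as the orange one and hanging next to it, 104 mm away, on the same drip stand (either may be on the left). To be left alone.
- drip_stand: Fixed stand with a level bar for two hangers. Origin on the table under the middle of the bar, which runs along y. The bar is carried from the +x side by arms to two uprights (x = 69 to 81 mm, 225 mm high), so a hanger comes off by lifting it 15 to 45 mm and then moving it at least 60 mm towards -x. Steel tray below, 18 mm high, x from -80 to 110 mm.
- drip_bar (a point): Middle of the top of the drip stand's bar, 215 mm above the table. Bar 8 mm thick, 20 mm high, 210 mm long; the hangers hang 52 mm either side of here, kept from rolling by bumps 3 mm high.
- rail_stand: Fixed stand of the sloped drying rail. Origin on the table straight under the rail's pivot. The rail lies in the plane x = 0 and climbs towards +y. It is carried from the +x side by arms at y = 20 and 330 mm to uprights at x = 69 to 81 mm (205 and 262 mm high); the hanger goes on from the -x side, spine on -x. Tray below: x -80 to 110 mm, y -60 to 385 mm, 18 mm high.
- rail_pivot (a point): Pivot of the rail, mid-height of the rail, 185 mm up. Steel rail 8 mm thick, 20 mm high, from y = -25 to 360 mm. Its slope is set by hand at a black thumb knob and NOT measured: 0.07 to 0.15 rad, so the rail top at y = 225 mm is 211 to 229 mm above the table and must be felt for. Clamp holds above 25 N. Raised half: y over 170 mm; hang a grip centre at y 190 to 280 mm.
- rail_stop (a point): Face of the rubber stop on the rail's low end, 10 mm above the rail top. A hanger that has rolled down rests its side plate on it, grip centre at y = 34 to 46 mm in the stand's frame. Rollers set more than about 3 mm off the rail's centre plane stand perched on flange rims, 4 mm high, and slide freely sideways; seated ones meet a flange about 2 mm either way. It rolls slowly, taking 1 to 6 s.
- wash_bottle: Bystander: square translucent wash bottle, 66 mm wide, 222 mm high with its bent spout. Origin at its underside.
- dropper0: Bystander: amber dropper bottle with a red bulb, 38 mm wide, 116 mm high. Origin at its underside.
- dropper1: Bystander: the second such dropper bottle.
- beaker: Bystander: glass beaker, 72 mm wide, 88 mm high. Origin at its underside.
- paste_jar: Bystander: blue paste jar, 58 mm wide, 46 mm high. Origin at its underside.
- mount0: Bystander: black resin specimen mount, 30 mm wide, 20 mm high. Origin at its underside.
- mount1: Bystander: green resin specimen mount, the same size.
There are look-alikes about, which are no part of the job. Leave any red look-alike of the part that bears hanger_grip alone.

How it is judged (in metres and radians):
On the way:
1. the orange hanger hangs by its rollers on the raised half of the rail, let go (y of hanger_grip in the frame of rail_stand above 0.14 m and x of hanger_grip in the frame of rail_stand between -0.006 and 0.006 m and angle between hanger_grip's own z axis and vertical below 0.2 rad and angle between the y axis of hanger_grip and the y axis of rail_stand, either way round below 0.2 rad and contact force between hanger and rail_stand above 1 N and contact force between the fingers and hanger below 0.01 N), for 0.1 s.
At the end, for the whole second after the job is handed in: The orange hanger hangs by both rollers on the rail at the stop, at rest and let go: grip centre between 28 and 52 mm along the rail from the pivot, within 6 mm of the rail's centre plane, 238 to 262 mm above the table, leaning no more than 0.2 rad (the rail's slope included) (y of hanger_grip in the frame of rail_stand between 0.028 and 0.052 m and z of hanger_grip in the frame of rail_stand between 0.238 and 0.262 m and x of hanger_grip in the frame of rail_stand between -0.006 and 0.006 m and angle between hanger_grip's own z axis and vertical below 0.2 rad and angle between the y axis of hanger_grip and the y axis of rail_stand, either way round below 0.2 rad and contact force between hanger and rail_stand above 1 N and contact force between the fingers and hanger below 0.01 N and linear speed of hanger below 0.01 m/s); the robot touches nothing.
It fails at once if the orange hanger is dropped: let go before it rests on the rail (contact force between the fingers and hanger below 0.01 N and contact force between hanger and rail_stand below 0.01 N and contact force between hanger and drip_stand below 0.01 N and linear speed of hanger above 0.05 m/s).
It fails at once if the orange hanger is pressed or dropped on the rail (more than 20 N between hanger and rail; its own bump against the stop does not count) (contact force between hanger and rail_stand above 20 N and y of hanger_grip in the frame of rail_stand above 0.07 m).
It fails at once if the arm or fingers strike the rail or its stand (more than 20 N) (contact force between the arm and rail_stand above 20 N).
It fails at once if the grey hanger or another bystander is moved more than 20 mm (distance of any of hanger_b_grip, wash_bottle, dropper0, dropper1, beaker, paste_jar, mount0, mount1 from where it was at the start of the episode above 0.02 m).
It also fails if it takes over 48 s, if anything falls off the work surface, if the arm or the gripper's body presses on something with over 40 N, if the wrist force passes 120 N, or if a joint passes its speed limit or range.

## Robot

A 6-joint arm with a two-finger parallel gripper is mounted at the origin on the work surface. World frame = base frame: x ahead of the robot, y to its left, z up, the work surface at z = 0. Lengths are in m, angles in degrees, forces in N, time in s.
With the tool pointing down it reaches from about 0.4 to 0.825 m from the base axis. Payload 7 kg.
Tool frame: the origin (TCP) lies midway between the tips of the shut fingers; the grasp point (between the pads) lies 19 mm behind it (ctrl.hold_point_z is the distance from the TCP to the grasp point, in m); z points along the fingers, x is the direction in which the jaws open and shut, and the axes are right-handed (so a half turn about z gives the same grasp; the last joint's range is limited). The gripper opens to 88 mm and grips with 3 to 60 N. Pads are 19 mm wide; open, the fingers measure 130 mm over their backs; the gripper's body (78 mm by 193 mm) begins 47 mm behind the grasp point.
Start: joints at [83.371, 20.546, 0.682, 0, -70.136, -16.507], TCP at [0.265, 0.621, 0.227] pointing down, gripper open.
Joint ranges: [-176.03, 176.03], [-82.01, 121.73], [-58.28, 71.71], [-173.87, 95.51], [-174.79, -0.11], [-173.66, 173.66]. Speed limits (degrees/s): [136.94, 136.94, 172.46, 180, 180, 180].

## Interface

Orientations are given as [roll, pitch, yaw] about the fixed x, y, z axes, in that order (R = Rz(yaw) Ry(pitch) Rx(roll)).
In Python, from plant import ctrl gives the robot as it stands.
- The arm moves only by the tool apply_moves, never from a script. Its argument "motion" is a list of rows, each a list of 2 entries, a list of its own where there are three numbers: the shift along the world's x, y, z in cm, then the turn about the world's z in degrees. In form: [[[tx, ty, tz], roll], ...]. A call has 1 to 10 rows; each row is the pose to reach, as a shift and turn from the pose commanded when the call began; what a row does not reach only later rows make up. A row lasts 1/10 s, in which the tool goes at most 50 mm and 8.59 degrees, less where a joint would pass 70% of its speed; a pose out of reach is approached as far as the arm can. A call with a gripper value outside its range is refused whole. "hand" is the finger opening in cm, from 0 to 8.76, set as the call begins (left out, the last holds). The fingers move at their own pace and stop on an object; the grip force is fixed at half the most. Time passes only in rows, so rows that repeat a pose let the fingers close. It gives the time, the measured TCP pose, the force and the opening at its end, in the units of the state.
- ctrl.get_obs(): the state, without advancing time (a new reading comes with each control period).
- ctrl.snapshot(name): name is "scene" or "top" or "wrist"; returns (picture, depth): 400x640x3 uint8, blue, green, red; 400x640 float32, m along the optical axis (not along the pixel's ray), 0 where there is no reading.
- ctrl.camera_model(name): a dict with "fx", "fy", "cx", "cy" (pixels), "cam_to_world" (4x4, takes a point from camera to world coordinates); the wrist camera has in their place "tool_from_camera" (4x4, takes a point from camera to tool coordinates, whose origin is the TCP and whose axes are the tool frame's). Camera axes: x right, y down, z forward; pixel columns grow to the right and rows downward; lengths in m; the calibration is good to about 2 mm. The wrist camera is an equidistant fisheye: a pixel r from the principal point sees the ray r / f radians off the axis. A picture is of the moment at which its call begins: read the wrist's pose just before it. camera_model takes no time and is no camera call.
- ctrl.close_job(): hands the job in, once; it reports no verdict.
The state is a dict: "clock": time; "joint_pos": joint angles; "qvel": joint speeds; "tau": joint torques, N m; "tool_pos": TCP position; "orientation": TCP orientation; "force": force on the tool from outside, world axes, zero at the start; "moment": the same for the moment, N m; "opening": finger opening in m.
Only numpy, scipy, OpenCV 4.12 (cv2) and the standard library are available. Lean on these libraries where they do the work, as an engineer would, in place of code of your own. Each camera call takes 0.05 s, during which the arm holds its last target.

## Working session

There is one attempt and no reset: what is moved stays moved. The work goes in short steps, Python scripts to look and compute and a tool call to move; the robot and the scene stay as the last step left them, time stands still between calls to the robot, and variables do not carry over. Pictures are saved under pics/ and viewed, and the job is handed in when it is done.

Besides the shell and the picture viewer there is one more tool, called as a command line: name --argument value ..., lists and objects as JSON in quotes. apply_moves: Moves the arm, as the interface text tells. Its arguments: {"type":"object","properties":{"motion":{"type":"array"},"hand":{"type":"number"}},"required":["motion"]}

```bash
ls; mkdir -p pics; python3 - <<'E'
from plant import ctrl
import cv2,numpy as np
print(ctrl.get_obs(), ctrl.hold_point_z)
for n in("scene","top"):
    p,d=ctrl.snapshot(n); cv2.imwrite(f"pics/{n}0.png",p); np.save(f"pics/{n}0.npy",d); m=ctrl.camera_model(n); print(n,m)
print(ctrl.camera_model("wrist"))
E
```

```text
pics
{'clock': 0.0, 'joint_pos': array([ 8.33710976e+01,  2.05898865e+01,  6.35034773e-01, -2.03747563e-02,
       -7.01343520e+01, -1.65072780e+01]), 'qvel': array([-0.05979951,  0.04091022,  0.00801607, -0.00108076,  0.05880985,
        0.01033696]), 'tau': array([-2.69040044e-05, -5.82719100e+01,  2.93063825e+01,  6.99740812e+00,
        6.98815507e-03, -1.63716059e-04]), 'tool_pos': array([0.26504871, 0.62027298, 0.22564893]), 'orientation': array([-1.79993016e+02, -9.09698198e-02, -1.13143125e+02]), 'force': array([ 0.35157271, -0.1689324 ,  0.17726466]), 'moment': array([ 0.04203276,  0.04016797, -0.02859759]), 'opening': 0.08776306260351621} 0.0188
scene {'fx': 449.94499193525377, 'fy': 449.94499193525377, 'cx': 325.7488489957302, 'cy': 199.32363472059723, 'cam_to_world': array([[-0.70228669,  0.56204552, -0.43691903,  0.97519392],
       [ 0.71170425,  0.54013415, -0.44914603,  0.64697599],
       [-0.01644562, -0.62638641, -0.77933921,  1.13981602],
       [ 0.        ,  0.        ,  0.        ,  1.        ]])}
top {'fx': 370.9492686920108, 'fy': 370.9492686920108, 'cx': 316.2656572631514, 'cy': 200.4592586762017, 'cam_to_world': array([[-0.00828048, -0.98898728,  0.14776872,  0.23236625],
       [-0.99994728,  0.00729216, -0.00722876,  0.08739704],
       [ 0.0060716 , -0.14782079, -0.98899553,  1.401924  ],
       [ 0.        ,  0.        ,  0.        ,  1.        ]])}
{'fx': 309.70691628693146, 'fy': 309.70691628693146, 'cx': 316.68589102948624, 'cy': 201.61821060654202, 'tool_from_camera': array([[ 9.99999671e-01, -6.84075843e-04, -4.35657668e-04,
        -7.61703387e-04],
       [ 7.80177477e-04,  9.58129110e-01,  2.86335467e-01,
        -7.74844270e-02],
       [ 2.21541118e-04, -2.86335712e-01,  9.58129329e-01,
        -1.58239606e-01],
       [ 0.00000000e+00,  0.00000000e+00,  0.00000000e+00,
         1.00000000e+00]])}
```

View pics/scene0.png

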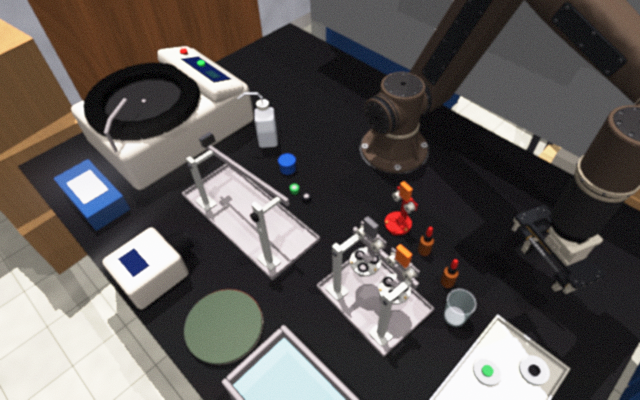

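View pics/top0.png

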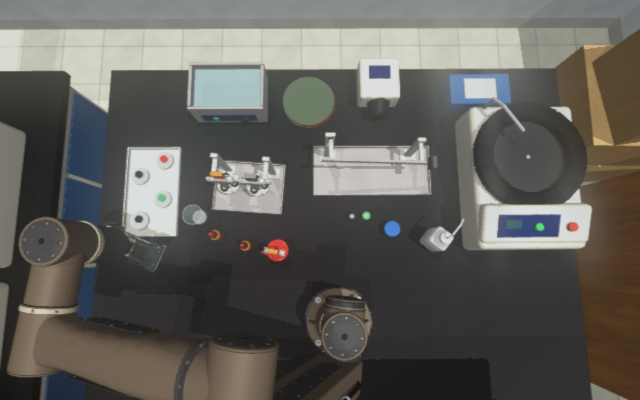

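```bash
python3 - <<'E'
import cv2
a=cv2.imread("pics/scene0.png");b=cv2.imread("pics/top0.png")
cv2.imwrite("pics/c1.png",cv2.resize(a[170:360,310:480],None,fx=4.0,fy=3.15*4/3.15,interpolation=cv2.INTER_CUBIC)[:600])
cv2.imwrite("pics/c2.png",cv2.resize(b[125:265,180:300],None,fx=4.2,fy=4.2,interpolation=cv2.INTER_CUBIC))
cv2.imwrite("pics/c3.png",cv2.resize(b[120:210,300:450],None,fx=5,fy=5,interpolation=cv2.INTER_CUBIC))
cv2.imwrite("pics/c4.png",cv2.resize(a[125:285,175:325],None,fx=3.7,fy=3.7,interpolation=cv2.INTER_CUBIC))
E
```

```text
(no output)
```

View pics/c1.png

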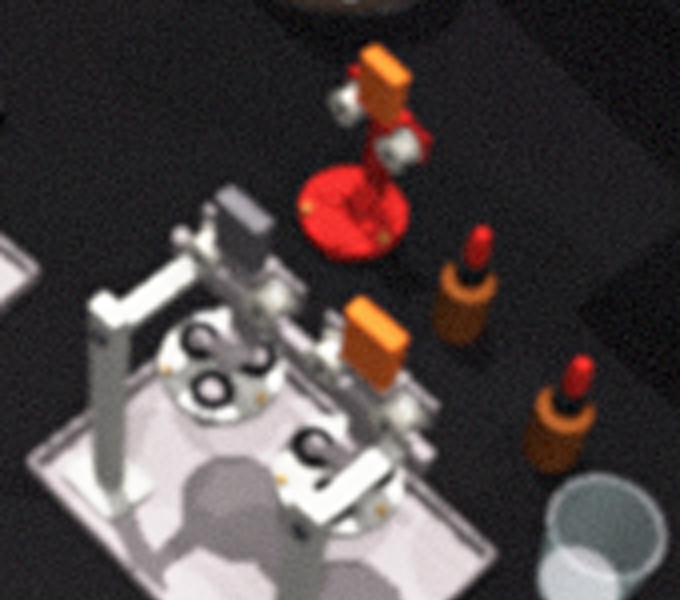

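View pics/c2.png

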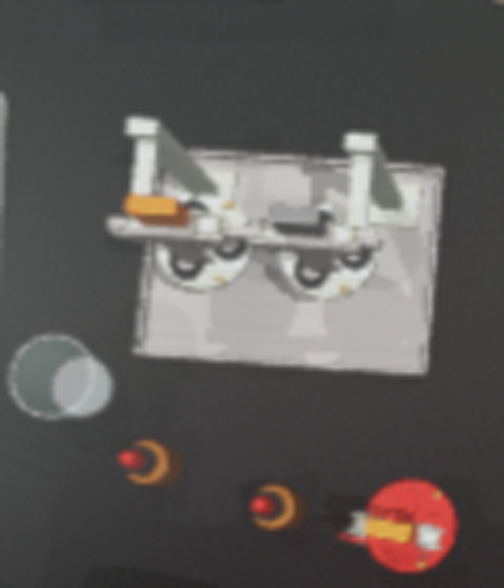

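View pics/c3.png

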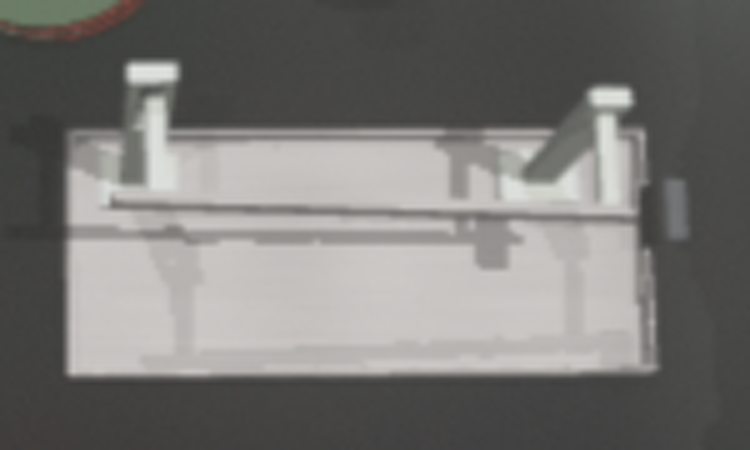

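View pics/c4.png

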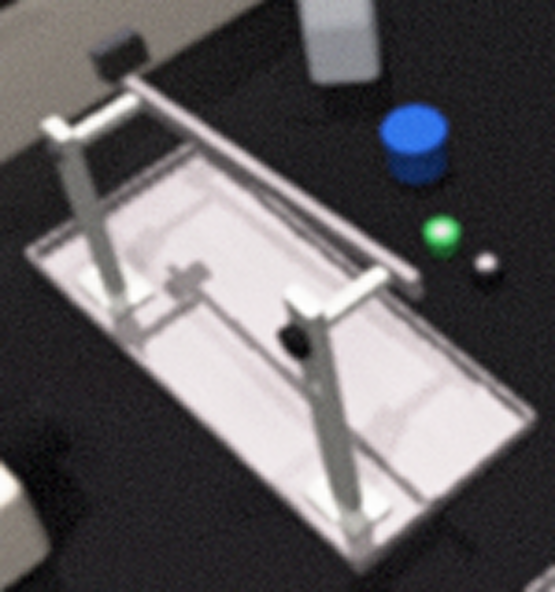

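Candidates for the orange grip: the one on the drip stand, scene (404,257) / top (216,175), and the red-bodied look-alike standing on a red disc, scene (406,191) / top (272,251), which I leave alone. The grey grip is at scene (371,230). I choose the first: it has a steel body and hangs on the bar. The rail's dark stop is at top (437,162), so the rail climbs towards world +y.

```bash
cat > h.py <<'E'
import numpy as np,cv2
from plant import ctrl
def cloud(n,d):
    m=ctrl.camera_model(n); v,u=np.mgrid[0:400,0:640]
    P=np.stack([(u-m['cx'])/m['fx']*d,(v-m['cy'])/m['fy']*d,d],-1)
    T=m['cam_to_world']; W=P@T[:3,:3].T+T[:3,3]; W[d<=0]=np.nan; return W
E
python3 - <<'E'
from h import *
for n in("scene","top"):
    d=np.load(f"pics/{n}0.npy"); p=cv2.imread(f"pics/{n}0.png"); W=cloud(n,d)
    hsv=cv2.cvtColor(p,cv2.COLOR_BGR2HSV).astype(int)
    o=(hsv[...,0]>8)&(hsv[...,0]<22)&(hsv[...,1]>170)&(hsv[...,2]>150)&(W[...,2]>0.2)
    k,l,s,c=cv2.connectedComponentsWithStats(o.astype(np.uint8))
    for i in range(1,k):
        if s[i,4]>8:
            q=W[l==i]; print(n,'orange',c[i],s[i,4],np.median(q,0),q.min(0),q.max(0))
    x,y,z=np.moveaxis(W,-1,0)
    # elevated things in region
    for nm,(x0,x1,y0,y1) in dict(drip=(.5,.85,.15,.5),rail=(.5,.85,-.35,.15)).items():
        r=(x>x0)&(x<x1)&(y>y0)&(y<y1)
        t=r&(z>.008)&(z<.03); q=W[t]
        rect=cv2.minAreaRect((q[:,:2]*1000).astype(np.float32)) ; print(n,nm,'tray',len(q),rect, cv2.boxPoints(rect).round().tolist(), np.median(q[:,2]))
        t=r&(z>.155)&(z<.3);q=W[t]
        print(' high',len(q)); 
        np.save(f"pics/{n}_{nm}.npy",q)
        H,_,_=np.histogram2d(q[:,0],q[:,1],bins=[np.arange(x0,x1+.001,.01),np.arange(y0,y1+.001,.01)])
        for i in range(len(H)):
            if H[i].sum()>0: print('  %.2f'%(x0+.01*i),' '.join('%2d'%v for v in H[i]))
E
```

```text
scene orange [403.78640777 251.55339806] 103 [0.48641251 0.38654274 0.29310476] [0.47691293 0.36690925 0.28582089] [0.49435222 0.40310988 0.2978117 ]
scene drip tray 1359 ((674.354736328125, 302.612548828125), (264.8136901855469, 405.0426940917969), 77.93413543701172) [[449.0, 215.0], [845.0, 131.0], [900.0, 390.0], [504.0, 474.0]] 0.020184719196172374
 high 631
  0.50  0  0  0  0  0  0  0  0  1 15  9  0  0  0  0  0  0  0  0  0  0  0  0  0  0  0 18 11  0  0  0  0  0  0  0
  0.51  0  0  0  0  0  0  0  0  3 13  9  0  0  0  0  0  0  0  0  0  0  0  0  0  0  3 17  9  0  0  0  0  0  0  0
  0.52  0  0  0  0  0  0  0  0  3 16  8  0  0  0  0  0  0  0  0  0  0  0  0  0  0  4 16  8  0  0  0  0  0  0  0
  0.53  0  0  0  0  0  0  0  0  2 10  6  0  0  0  0  0  0  0  0  0  0  0  0  0  0  5 20  6  0  0  0  0  0  0  0
  0.54  0  0  0  0  0  0  0  0  9  8 31  0  0  0  0  0  0  0  0  0  0  0  0  0  0  5 17  3  0  0  0  0  0  0  0
  0.55  0  0  0  0  0  0  0  0 47 49 40  0  0  0  0  0  0  0  0  0  0  0  0  0  0  7  7 12  0  0  0  0  0  0  0
  0.56  0  0  0  0  0  0  0  0  0  3  0  0  0  0  0  0  0  0  0
[... 5323 characters left out ...]
  0  0  0  0  0  0  0  0  0  0  0  5  6  0  0  0  0  0  0  0  0  0  0  0
  0.60  0  0  0  0  0  0  6  8  3  0  0  0  0  0  0  0  0  0  0  0  0  0  0  0  0  0  0  0  0  0  0  0  0  0  0  0  0  6  7  4  0  0  0  0  0  0  0  0  0  0
  0.61  0  0  0  0  0  0  9 17 18  0  0  0  0  0  0  0  0  0  0  0  0  0  0  0  0  0  0  0  0  0  0  0  0  0  0  0  6 23 21 25  0  0  0  0  0  0  0  0  0  0
  0.62  0  0  0  0  0  0  4  4  5  0  0  0  0  0  0  0  0  0  0  0  0  0  0  0  0  0  0  0  0  0  0  0  0  0  0  0  0  3  4  3  0  0  0  0  0  0  0  0  0  0
  0.63  0  0  0  0  0  0  0  0  0  0  0  0  0  0  0  0  0  0  0  0  0  0  0  0  0  0  0  0  0  0  0  0  0  0  0  0  1  3  3  1  0  0  0  0  0  0  0  0  0  0
```

```bash
python3 - <<'E'
from h import *
for n in("scene","top"):
    d=np.load(f"pics/{n}0.npy"); p=cv2.imread(f"pics/{n}0.png"); W=cloud(n,d)
    x,y,z=np.moveaxis(W,-1,0)
    def rep(t,nm):
        q=W[t]
        print(n,nm,len(q),np.nanpercentile(q,[2,50,98],axis=0).round(4).tolist())
    r=(x>.525)&(x<.55)&(y>-.27)&(y<.10)&(z>.17)&(z<.25); q=W[r]
    yb=np.arange(-.26,.10,.03)
    T=[];
    for a in yb:
        s=q[(q[:,1]>=a)&(q[:,1]<a+.03)]; T.append([a+.015,np.median(s[:,0]),np.percentile(s[:,2],50),np.percentile(s[:,2],90),len(s)])
    T=np.array(T); print(T.round(4)); print('x fit',np.polyfit(T[:,0],T[:,1],1),'z fit',np.polyfit(T[:,0],T[:,2],1))
    rep((x>.50)&(x<.56)&(y>-.34)&(y<.2)&(z>.17)&(z<.26),'railall')
    rep((x>.60)&(x<.64)&(y>-.26)&(y<-.2)&(z>.195),'upr low'); rep((x>.60)&(x<.64)&(y>.03)&(y<.12)&(z>.25),'upr hi')
    # drip bar
    r=(x>.46)&(x<.51)&(y>.21)&(y<.44)
    rep(r&(z>.2)&(z<.222),'bar'); rep(r&(z>.28),'griptop')
    rep((x>.53)&(x<.58)&(y>.2)&(y<.28)&(z>.215),'dripupr R');rep((x>.53)&(x<.58)&(y>.38)&(y<.46)&(z>.215),'dripupr L')
    rep((x>.35)&(x<.66)&(y>-.35)&(y<.18)&(z>.012)&(z<.035),'rtray'); 
    rep((x>.38)&(x<.66)&(y>.18)&(y<.45)&(z>.012)&(z<.035),'dtray'); 
    rep((x>.2)&(x<.4)&(y>.1)&(y<.4)&(z>.15),'lookalike')
E
```

```text
return _methods._mean(a, axis=axis, dtype=dtype,
  ret = ret.dtype.type(ret / rcount)
Traceback (most recent call last):
IndexError: index -1 is out of bounds for axis 0 with size 0
```

```bash
python3 - <<'E'
from h import *
for n in("scene","top"):
    d=np.load(f"pics/{n}0.npy"); p=cv2.imread(f"pics/{n}0.png"); W=cloud(n,d)
    x,y,z=np.moveaxis(W,-1,0)
    def rep(t,nm):
        q=W[t]
        if len(q): print(n,nm,len(q),np.nanpercentile(q,[2,50,98],axis=0).round(4).tolist())
    T=[];
    for a in np.arange(-.26,.01,.03):
        s=W[(x>.525)&(x<.55)&(y>=a)&(y<a+.03)&(z>.17)&(z<.27)]; T.append([a+.015,np.median(s[:,0]),np.percentile(s[:,2],50),np.percentile(s[:,2],90),len(s)])
    T=np.array(T); print(T.round(4)); print('x fit',np.polyfit(T[:,0],T[:,1],1),'z fit',np.polyfit(T[:,0],T[:,2],1))
    rep((x>.525)&(x<.55)&(y>-.34)&(y<.2)&(z>.17)&(z<.28),'railall')
    rep((x>.50)&(x<.56)&(y>-.34)&(y<-.28)&(z>.17)&(z<.28),'stop')
    rep((x>.60)&(x<.64)&(y>-.3)&(y<-.2)&(z>.195),'upr low'); rep((x>.59)&(x<.65)&(y>0)&(y<.12)&(z>.25),'upr hi')
    rep((x>.55)&(x<.59)&(y>-.3)&(y<-.2)&(z>.17),'arm low'); rep((x>.55)&(x<.59)&(y>0)&(y<.12)&(z>.2),'arm hi')
    r=(x>.46)&(x<.51)&(y>.21)&(y<.44)
    rep(r&(z>.2)&(z<.222),'bar'); rep(r&(z>.28),'griptop')
    for a in np.arange(.22,.42,.02): rep(r&(z>.2)&(z<.222)&(y>=a)&(y<a+.02),'bar%.2f'%a)
    rep((x>.53)&(x<.58)&(y>.2)&(y<.28)&(z>.215),'dripupr R');rep((x>.53)&(x<.58)&(y>.38)&(y<.46)&(z>.215),'dripupr L')
    rep((x>.35)&(x<.66)&(y>-.4)&(y<.14)&(z>.012)&(z<.035),'rtray'); 
    rep((x>.38)&(x<.66)&(y>.18)&(y<.45)&(z>.012)&(z<.035),'dtray'); 
    rep((x>.2)&(x<.4)&(y>.1)&(y<.4)&(z>.13),'lookalike')
E
```

```text
[[-2.450e-01  5.461e-01  1.987e-01  2.045e-01  3.900e+01]
 [-2.150e-01  5.461e-01  2.028e-01  2.079e-01  4.000e+01]
 [-1.850e-01  5.460e-01  2.068e-01  2.110e-01  4.300e+01]
 [-1.550e-01  5.458e-01  2.103e-01  2.148e-01  4.400e+01]
 [-1.250e-01  5.461e-01  2.153e-01  2.196e-01  4.800e+01]
 [-9.500e-02  5.463e-01  2.180e-01  2.234e-01  4.700e+01]
 [-6.500e-02  5.457e-01  2.229e-01  2.280e-01  5.000e+01]
 [-3.500e-02  5.460e-01  2.258e-01  2.311e-01  5.200e+01]
 [-5.000e-03  5.465e-01  2.309e-01  2.346e-01  5.500e+01]
 [ 2.500e-02  5.456e-01  2.355e-01  2.384e-01  5.300e+01]]
x fit [-2.78788784e-04  5.45989477e-01] z fit [0.13418674 0.23145607]
scene railall 663 [[0.5294, -0.3103, 0.1852], [0.5458, -0.129, 0.2157], [0.5488, 0.0564, 0.2393]]
scene stop 192 [[0.5178, -0.3183, 0.1798], [0.5424, -0.2994, 0.2113], [0.5573, -0.2824, 0.2248]]
scene upr low 50 [[0.6121, -0.29, 0.1953], [0.6198, -0.2736, 0.2035], [0.627, -0.2624, 0.2072]]
scene upr hi 78 [[0.6115, 0.0161, 0.2505], [0.6191, 0.0363, 0.2605], [0.6244, 0.0482, 0.2652]]
scene arm low 80 [[0.5514, -0.299, 0.1796], [0.5661, -0.2753, 0
[... 3836 characters left out ...]
7, 0.3736, 0.215], [0.4856, 0.3781, 0.2161]]
top bar0.38 7 [[0.47, 0.3829, 0.2055], [0.4712, 0.3935, 0.2116], [0.4722, 0.3971, 0.2198]]
top bar0.40 3 [[0.4718, 0.4004, 0.2165], [0.4721, 0.4041, 0.2188], [0.4725, 0.4063, 0.22]]
top dripupr R 32 [[0.5414, 0.2317, 0.2164], [0.5461, 0.2415, 0.2251], [0.5537, 0.2528, 0.2297]]
top dripupr L 31 [[0.555, 0.4021, 0.2173], [0.5607, 0.4116, 0.2244], [0.5676, 0.4215, 0.2266]]
top rtray 461 [[0.3708, -0.3556, 0.0123], [0.4991, -0.1005, 0.0177], [0.6514, 0.0854, 0.0283]]
top dtray 207 [[0.3928, 0.1993, 0.0123], [0.5415, 0.2881, 0.0169], [0.5948, 0.4356, 0.0312]]
top lookalike 93 [[0.2329, 0.1948, 0.1306], [0.2461, 0.2209, 0.1815], [0.259, 0.2599, 0.1889]]
```

apply_moves --motion '[[[0,0,4],-8],[[2,-2,8],-16],[[5,-5,11.5],-24],[[8,-8.5,11.5],-32],[[11,-12,11.5],-40],[[14,-15,11.5],-48],[[17,-18,11.5],-56],[[19.5,-21,11.5],-64],[[22,-23.5,11.5],-71.5],[[22,-23.5,11.5],-71.5]]' --hand 8.7

```text
clock: 1.1
tool_pos: [0.4873, 0.3827, 0.3413]
orientation: [-179.9, -0.0, 174.9]
force: [-0.8, -0.4, 0.5]
opening: 0.0867
```

```bash
python3 - <<'E'
from h import *
o=ctrl.get_obs(); print(o['tool_pos'],o['orientation'],o['force'])
p,d=ctrl.snapshot("wrist"); cv2.imwrite("pics/w1.png",p); np.save("pics/w1.npy",d)
print(ctrl.get_obs()['tool_pos'])
p,d=ctrl.snapshot("top"); cv2.imwrite("pics/t1.png",cv2.resize(p[110:270,170:310],None,fx=3.7,fy=3.7))
E
```

```text
[0.48733943 0.38266391 0.34126819] [-1.79941322e+02 -8.27838971e-03  1.74910108e+02] [-0.84080607 -0.368673    0.50012285]
[0.48636592 0.38395408 0.34113284]
```

View pics/w1.png

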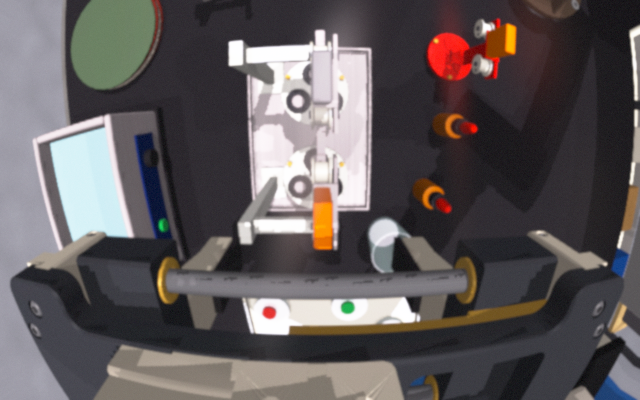

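The wrist view shows the orange grip at (322,219) roughly midway between the two fingers (near 215 and 425). The bar and grey hanger run up the image, well aligned with the tool.

```bash
cat >> h.py <<'E'
from scipy.spatial.transform import Rotation as R
def wcloud(d,pos,rpy):
    m=ctrl.camera_model("wrist"); v,u=np.mgrid[0:400,0:640]
    a=(u-m['cx'])/m['fx'];b=(v-m['cy'])/m['fy'];r=np.hypot(a,b)+1e-9
    t=np.tan(r); P=np.stack([a/r*t*d,b/r*t*d,d],-1)
    T=m['tool_from_camera']; P=P@T[:3,:3].T+T[:3,3]
    W=P@R.from_euler('xyz',rpy,degrees=True).as_matrix().T+np.array(pos); W[(d<=0)|(r>1.4)]=np.nan; return W
E
python3 - <<'E'
from h import *
d=np.load("pics/w1.npy");p=cv2.imread("pics/w1.png")
W=wcloud(d,[.4870,.3832,.3412],[-179.94,0,174.9])
hsv=cv2.cvtColor(p,cv2.COLOR_BGR2HSV).astype(int)
o=(hsv[...,0]>6)&(hsv[...,0]<22)&(hsv[...,1]>170)&(hsv[...,2]>130); o[:,:300]=0;o[:,345:]=0;o[:180]=0;o[260:]=0
q=W[o]; print(len(q),np.nanpercentile(q,[2,50,98],axis=0).round(4))
t=q[q[:,2]>.289]; print(len(t),np.nanpercentile(t,[2,50,98],axis=0).round(4)); r=cv2.minAreaRect((t[:,:2]*1000).astype(np.float32)); print(r)
g=W[60:110,310:335].reshape(-1,3); g=g[g[:,2]>.287]; print(np.nanpercentile(g,[2,50,98],axis=0).round(4),cv2.minAreaRect((g[:,:2]*1000).astype(np.float32)))
E
```

```text
933 [[4.768e-01 3.687e-01 3.000e-04]
 [4.829e-01 3.846e-01 2.938e-01]
 [4.906e-01 5.421e-01 2.951e-01]]
836 [[0.4768 0.369  0.2921]
 [0.4832 0.3852 0.2939]
 [0.49   0.4024 0.2952]]
((482.9181823730469, 386.5178527832031), (36.14377975463867, 13.098649024963379), 84.67086791992188)
[[0.4688 0.2727 0.292 ]
 [0.4757 0.2869 0.2938]
 [0.4826 0.3008 0.2953]] ((475.5069274902344, 286.67803955078125), (29.157377243041992, 13.837265014648438), 85.34667205810547)
```

View pics/t1.png

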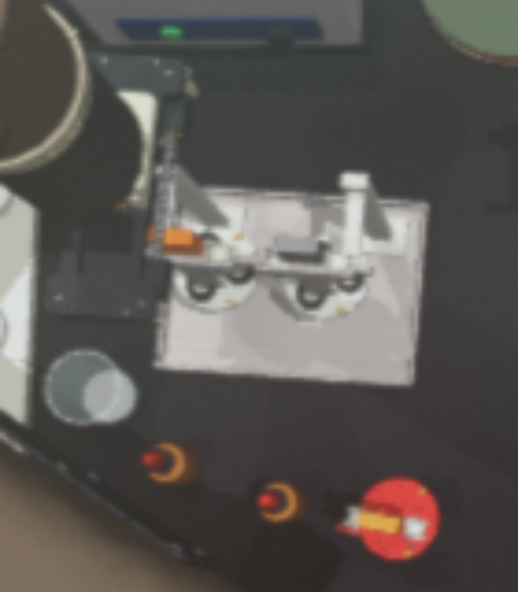

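apply_moves --motion '[[[-0.15,0,-3],0],[[-0.15,0,-6],0],[[-0.15,0,-8],0],[[-0.15,0,-8.6],0],[[-0.15,0,-8.6],0],[[-0.15,0,-8.6],0]]'

```text
clock: 1.8
tool_pos: [0.4839, 0.3865, 0.2568]
orientation: [179.9, 0.1, 175.4]
force: [-0.3, -0.2, 0.8]
opening: 0.087
```

apply_moves --motion '[[[0,0,0],0],[[0,0,0],0],[[0,0,0],0],[[0,0,0],0],[[0,0,0],0],[[0,0,0],0],[[0,0,0],0],[[0,0,0],0]]' --hand 0.5

```text
clock: 2.6
tool_pos: [0.4838, 0.3857, 0.2555]
orientation: [-180.0, -0.0, 175.4]
force: [-0.6, -0.1, -0.3]
opening: 0.0288
```

apply_moves --motion '[[[0,0,0],0],[[0,0,0],0],[[0,0,0],0],[[0,0,0],0],[[0,0,0],0]]'

```text
clock: 3.1
tool_pos: [0.4837, 0.3857, 0.2555]
orientation: [-180.0, -0.0, 175.4]
force: [0.0, -0.3, 0.2]
opening: 0.0137
```

Gripped at 13.7 mm. Now lift.

apply_moves --motion '[[[0,0,0.6],0],[[0,0,1.5],0],[[0,0,2.6],0],[[0,0,3],0],[[0,0,3],0],[[0,0,3],0],[[0,0,3],0]]'

```text
clock: 3.8
tool_pos: [0.4835, 0.3855, 0.2851]
orientation: [-180.0, -0.0, 175.4]
force: [-0.4, 0.0, -4.1]
opening: 0.0137
```

apply_moves --motion '[[[-1,0.1,0],0],[[-3.5,0.3,0],0],[[-7,0.6,0],0],[[-10,0.9,0],0],[[-11,0.9,0.4],0],[[-11,-2,1],0],[[-11,-6,1],0],[[-11,-10,1],1.5],[[-11,-14.5,1],3],[[-11,-19,1],4.6]]'

```text
clock: 4.8
tool_pos: [0.3732, 0.1941, 0.2957]
orientation: [180.0, 0.0, -179.9]
force: [1.7, 0.2, -3.7]
opening: 0.0139
```

apply_moves --motion '[[[0.5,-4.5,0],0],[[1,-9,0],0],[[1.5,-13.5,0],0],[[2,-18,0],0],[[2,-22,0],0],[[2,-25,0],0],[[2,-26.5,0],0],[[2,-26.6,0],0],[[2,-26.6,0],0],[[2,-26.6,0],0]]'

```text
clock: 5.8
tool_pos: [0.3937, -0.0699, 0.2956]
orientation: [180.0, 0.0, 180.0]
force: [-0.2, -0.7, -3.8]
opening: 0.0141
```

```bash
python3 - <<'E'
from h import *
o=ctrl.get_obs(); print(o['tool_pos'],o['orientation'],o['force'],o['moment'])
p,d=ctrl.snapshot("wrist"); cv2.imwrite("pics/w2.png",p); np.save("pics/w2.npy",d)
W=wcloud(d,o['tool_pos'],o['orientation'])
x,y,z=np.moveaxis(W,-1,0)
for a in np.arange(-.26,.07,.03):
    s=W[(x>.525)&(x<.56)&(y>=a)&(y<a+.03)&(z>.17)&(z<.25)]
    if len(s)>5:
        zt=np.percentile(s[:,2],95); t=s[s[:,2]>zt-.004]; print('%.3f'%a,len(s),np.percentile(s[:,0],[3,50,97]).round(4),zt.round(4),len(t),np.median(t,0).round(4),np.percentile(t[:,0],[3,97]).round(4))
hsv=cv2.cvtColor(p,cv2.COLOR_BGR2HSV).astype(int)
m=(hsv[...,0]>6)&(hsv[...,0]<22)&(hsv[...,1]>150)&(abs(x-.394)<.02)&(abs(y+.07)<.04)
if m.sum()>5: q=W[m]; print('grip',len(q),np.nanpercentile(q,[2,50,98],axis=0).round(4))
p,d=ctrl.snapshot("scene"); cv2.imwrite("pics/s2.png",p)
E
```

```text
[ 0.3937015  -0.06985347  0.29562652] [1.79985976e+02 1.51390869e-02 1.79984364e+02] [-0.19959686 -0.6880945  -3.7907244 ] [ 0.15833652 -0.03462103  0.00486265]
-0.260 503 [0.5368 0.5379 0.5449] 0.2036 238 [ 0.5404 -0.2433  0.2021] [0.537  0.5455]
-0.230 559 [0.5368 0.538  0.5451] 0.2078 259 [ 0.5407 -0.2133  0.2061] [0.5368 0.5455]
-0.200 598 [0.5368 0.538  0.5448] 0.2116 274 [ 0.5409 -0.1831  0.21  ] [0.537  0.5451]
-0.170 630 [0.5369 0.538  0.545 ] 0.2156 303 [ 0.5408 -0.1537  0.2137] [0.537  0.5453]
-0.140 647 [0.5367 0.538  0.5452] 0.2195 304 [ 0.5407 -0.1235  0.2177] [0.5369 0.5455]
-0.110 636 [0.5367 0.538  0.5448] 0.2234 294 [ 0.5407 -0.0939  0.2217] [0.5373 0.5454]
-0.080 602 [0.5368 0.538  0.5453] 0.2273 291 [ 0.541  -0.0639  0.2255] [0.5373 0.5457]
-0.050 571 [0.5368 0.5381 0.5449] 0.2311 276 [ 0.5409 -0.0342  0.2293] [0.5368 0.5452]
-0.020 100 [0.5368 0.5379 0.5448] 0.2358 34 [0.5404 0.0079 0.235 ] [0.5372 0.5455]
0.010 483 [0.5369 0.5389 0.5584] 0.2386 183 [0.5414 0.0231 0.2369] [0.5371 0.5454]
0.040 9 [0.537  0.5376 0.5385] 0.2258 6 [0.5375 0.0409 0.2228] [0.537  0.5384]
grip 3911 [[ 0.3759 -0.1036  0.2965]
 [ 0.3933 -0.0876  0.3347]
 [ 0.4114 -0.0545  0.3911]]
```

View pics/w2.png

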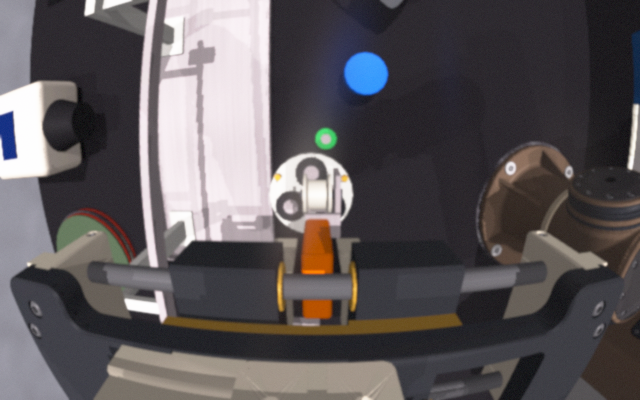

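View pics/s2.png

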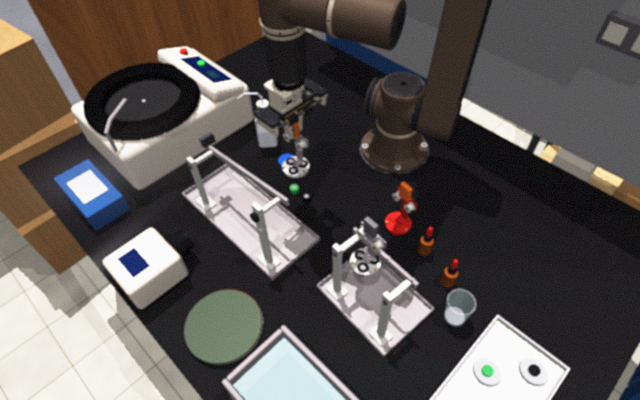

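The hanger hangs in the grip with its front roller at (315,193). The rail runs at column 150 in the wrist view. I'll check the roller's offset from the tool.

```bash
python3 - <<'E'
from h import *
d=np.load("pics/w2.npy"); p=cv2.imread("pics/w2.png")
W=wcloud(d,[.3937,-.0699,.2956],[180,0,180])
cv2.imwrite("pics/w2c.png",cv2.resize(p[140:260,260:370],None,fx=5,fy=5,interpolation=cv2.INTER_CUBIC))
for v in range(176,216,4): print(v,[tuple((W[v,u]*1000).round(0).astype(int)) for u in range(296,344,4)])
E
```

```text
176 [(np.int64(413), np.int64(-87), np.int64(171)), (np.int64(410), np.int64(-87), np.int64(171)), (np.int64(402), np.int64(-108), np.int64(270)), (np.int64(402), np.int64(-87), np.int64(171)), (np.int64(398), np.int64(-87), np.int64(172)), (np.int64(395), np.int64(-87), np.int64(172)), (np.int64(391), np.int64(-87), np.int64(171)), (np.int64(387), np.int64(-87), np.int64(171)), (np.int64(387), np.int64(-108), np.int64(270)), (np.int64(380), np.int64(-86), np.int64(167)), (np.int64(383), np.int64(-111), np.int64(283)), (np.int64(381), np.int64(-111), np.int64(282))]
180 [(np.int64(414), np.int64(-83), np.int64(168)), (np.int64(410), np.int64(-83), np.int64(171)), (np.int64(402), np.int64(-106), np.int64(272)), (np.int64(399), np.int64(-105), np.int64(266)), (np.int64(397), np.int64(-104), np.int64(266)), (np.int64(394), np.int64(-104), np.int64(265)), (np.int64(392), np.int64(-104), np.int64(266)), (np.int64(389), np.int64(-104), np.int64(266)), (np.int64(387), np.int64(-106), np.int64(272)), (np.int64(380), np.int64(-82), np.int64(168)), (np.int64(383), np.int64(-108), np.int64(282)
[... 4031 characters left out ...]
64(-92), np.int64(283)), (np.int64(372), np.int64(-56), np.int64(172))]
212 [(np.int64(414), np.int64(-52), np.int64(172)), (np.int64(410), np.int64(-52), np.int64(171)), (np.int64(402), np.int64(-86), np.int64(274)), (np.int64(403), np.int64(-51), np.int64(169)), (np.int64(399), np.int64(-51), np.int64(168)), (np.int64(395), np.int64(-52), np.int64(172)), (np.int64(391), np.int64(-51), np.int64(169)), (np.int64(387), np.int64(-51), np.int64(170)), (np.int64(387), np.int64(-87), np.int64(275)), (np.int64(383), np.int64(-79), np.int64(251)), (np.int64(383), np.int64(-89), np.int64(283)), (np.int64(372), np.int64(-51), np.int64(170))]<stdin>:5: RuntimeWarning: invalid value encountered in cast
```

View pics/w2c.png

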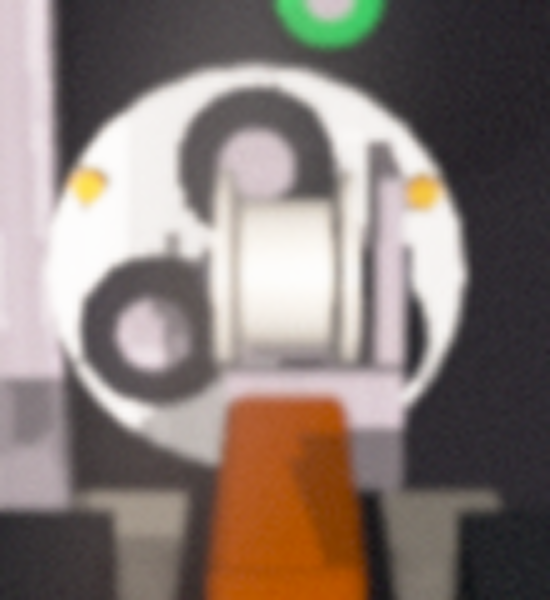

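apply_moves --motion '[[[2,0,0],0],[[5,0,0],0],[[8,0,0],0],[[10.5,0,0],0],[[12.5,0,0],0],[[13.7,0,0],0],[[14.4,0,0],0],[[14.7,0,0],0],[[14.7,0,0],0],[[14.7,0,0],0]]'

```text
clock: 6.9
tool_pos: [0.5401, -0.0703, 0.2959]
orientation: [180.0, 0.0, 180.0]
force: [-0.9, 0.2, -4.0]
opening: 0.0139
```

```bash
python3 - <<'E'
from h import *
o=ctrl.get_obs(); print(o['tool_pos'],o['orientation'],o['force'],o['moment'])
p,d=ctrl.snapshot("wrist"); cv2.imwrite("pics/w3.png",p); np.save("pics/w3.npy",d)
cv2.imwrite("pics/w3c.png",cv2.resize(p[100:260,250:380],None,fx=3.7,fy=3.7,interpolation=cv2.INTER_CUBIC))
W=wcloud(d,o['tool_pos'],o['orientation'])
x,y,z=np.moveaxis(W,-1,0)
for a in np.arange(-.26,-.1,.03):
    s=W[(x>.525)&(x<.56)&(y>=a)&(y<a+.03)&(z>.17)&(z<.25)]
    if len(s)>5: print('%.3f'%a,len(s),np.percentile(s[:,0],[3,50,97]).round(4),np.median(s[:,2]).round(4))
for v in (188,192,196,200,204): print(v,[tuple((W[v,u]*1000).round(1).tolist()) for u in range(300,334,3)])
E
```

```text
[ 0.54012338 -0.07028581  0.29588863] [1.79990285e+02 1.72247892e-02 1.79969836e+02] [-0.93410691  0.2135005  -3.97878402] [ 0.05154171  0.00919671 -0.02382968]
-0.260 115 [0.5384 0.5416 0.5449] 0.2031
-0.230 317 [0.5377 0.5416 0.5448] 0.2061
-0.200 399 [0.5378 0.5416 0.5455] 0.2097
-0.170 417 [0.5378 0.5417 0.5455] 0.2138
-0.140 438 [0.5379 0.5417 0.5455] 0.2178
-0.110 584 [0.5318 0.5448 0.5589] 0.1718
188 [(556.4, -75.0, 167.9), (548.5, -102.3, 276.1), (546.8, -101.6, 273.4), (545.1, -100.8, 270.3), (543.2, -101.3, 272.0), (541.4, -101.1, 271.5), (539.6, -101.0, 271.0), (537.8, -101.1, 271.4), (536.0, -101.1, 271.4), (534.2, -101.8, 274.0), (532.5, -102.4, 276.4), (530.0, -99.0, 262.9)]
192 [(550.9, -97.2, 266.3), (548.5, -100.2, 277.3), (546.8, -99.8, 275.9), (545.1, -98.9, 272.7), (543.2, -99.1, 273.2), (541.4, -98.6, 271.3), (539.6, -99.1, 273.2), (537.8, -99.2, 273.7), (536.0, -99.2, 273.7), (534.2, -99.6, 275.2), (532.5, -100.1, 277.1), (530.2, -97.6, 267.7)]
196 [(550.8, -95.1, 267.9), (548.5, -97.6, 277.1), (546.8, -97.5, 276.5), (545.1, -96.7, 273.6), (543.2, -97.0, 274.9), (541.4, -96.9, 274.5), (539.6, -96.9, 274.4), (537.8, -96.6, 273.5), (536.0, -96.7, 273.8), (534.2, -97.1, 275.1), (532.5, -97.9, 278.0), (530.2, -95.2, 268.2)]
200 [(556.5, -63.9, 170.8), (548.5, -95.4, 278.0), (546.8, -95.0, 276.3), (545.1, -94.1, 273.3), (543.2, -94.4, 274.6), (541.4, -94.2, 274.0), (539.6, -94.3, 274.0), (537.8, -94.6, 275.0), (536.0, -94.2, 273.8), (534.2, -94.7, 275.6), (532.5, -95.3, 277.6), (530.0, -91.5, 264.6)]
204 [(556.5, -60.0, 170.9), (548.5, -93.0, 278.2), (546.8, -92.6, 276.9), (545.1, -91.7, 274.0), (543.3, -91.7, 273.8), (541.4, -91.7, 273.9), (539.6, -91.8, 274.1), (537.8, -91.7, 273.9), (536.0, -91.7, 274.0), (534.2, -92.4, 276.1), (532.5, -93.0, 278.1), (530.1, -89.5, 266.7)]
```

View pics/w3c.png

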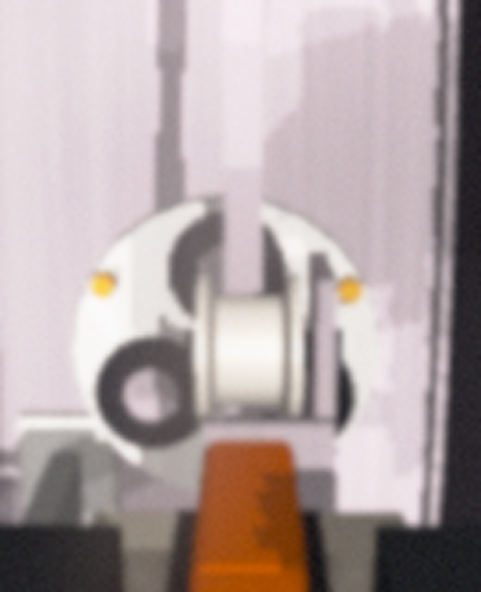

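The rail lies 1.2 mm to +x of the roller groove's centre. I correct by 1 mm while lowering to about 4 mm above the expected contact.

apply_moves --motion '[[[0.1,0,-0.4],0],[[0.1,0,-1],0],[[0.1,0,-1.6],0],[[0.1,0,-2],0],[[0.1,0,-2.2],0],[[0.1,0,-2.2],0],[[0.1,0,-2.2],0],[[0.1,0,-2.2],0]]'

```text
clock: 7.75
tool_pos: [0.5419, -0.0703, 0.2738]
orientation: [-180.0, 0.0, 180.0]
force: [0.1, -0.1, -3.1]
opening: 0.0139
```

apply_moves --motion '[[[0,0,-0.05],0],[[0,0,-0.1],0],[[0,0,-0.15],0],[[0,0,-0.2],0],[[0,0,-0.2],0],[[0,0,-0.2],0]]'

```text
clock: 8.35
tool_pos: [0.5417, -0.0703, 0.2715]
orientation: [180.0, -0.0, 180.0]
force: [-0.1, 0.6, -3.3]
opening: 0.0135
```

apply_moves --motion '[[[0,0,-0.05],0],[[0,0,-0.1],0],[[0,0,-0.1],0],[[0,0,-0.1],0]]'

```text
clock: 8.75
tool_pos: [0.5417, -0.0703, 0.2705]
orientation: [-180.0, -0.0, 180.0]
force: [0.4, 0.3, -3.9]
opening: 0.0143
```

apply_moves --motion '[[[0,0,-0.05],0],[[0,0,-0.1],0],[[0,0,-0.1],0],[[0,0,-0.1],0]]'

```text
clock: 9.15
tool_pos: [0.5417, -0.0703, 0.2695]
orientation: [-180.0, -0.0, 180.0]
force: [-0.0, -0.5, -4.7]
opening: 0.0141
```

apply_moves --motion '[[[0,0,-0.05],0],[[0,0,-0.1],0],[[0,0,-0.1],0],[[0,0,-0.1],0]]'

```text
clock: 9.55
tool_pos: [0.5418, -0.0703, 0.2687]
orientation: [-180.0, 0.0, 180.0]
force: [0.3, -1.1, -2.5]
opening: 0.014
```

apply_moves --motion '[[[0,0,-0.05],0],[[0,0,-0.05],0],[[0,0,-0.05],0]]'

```text
clock: 9.85
tool_pos: [0.5418, -0.0705, 0.2685]
orientation: [-180.0, 0.0, 180.0]
force: [-1.6, -0.9, 2.1]
opening: 0.014
```

```bash
python3 - <<'E'
from h import *
o=ctrl.get_obs(); print(o['tool_pos'],o['force'],o['moment'])
p,d=ctrl.snapshot("wrist"); cv2.imwrite("pics/w4.png",p); np.save("pics/w4.npy",d)
cv2.imwrite("pics/w4c.png",cv2.resize(p[100:260,250:380],None,fx=3.7,fy=3.7,interpolation=cv2.INTER_CUBIC))
W=wcloud(d,o['tool_pos'],o['orientation'])
for v in (188,192,196,200,204): print(v,[tuple((W[v,u]*1000).round(1).tolist()) for u in range(300,334,3)])
E
```

```text
[ 0.54181842 -0.07047828  0.26851242] [-1.59417109 -0.93320496  2.09191564] [-0.12256817  0.51551655  0.10564834]
188 [(558.1, -75.4, 141.0), (550.2, -102.5, 248.7), (548.5, -102.2, 247.6), (546.8, -101.3, 244.1), (545.0, -101.3, 243.9), (543.1, -101.5, 244.6), (541.3, -101.2, 243.7), (539.5, -101.3, 244.2), (537.7, -101.6, 245.3), (535.9, -102.2, 247.4), (534.2, -102.4, 248.3), (531.7, -98.9, 234.6)]
192 [(552.6, -97.6, 239.3), (550.2, -100.4, 250.0), (548.5, -99.8, 247.8), (546.7, -99.4, 246.4), (544.9, -99.1, 245.3), (543.1, -99.0, 245.0), (541.3, -99.1, 245.4), (539.5, -99.8, 247.8), (537.7, -99.2, 245.6), (536.0, -99.9, 248.4), (534.2, -100.4, 250.0), (531.9, -97.5, 239.3)]
196 [(552.6, -95.0, 239.4), (550.2, -97.9, 249.7), (548.5, -97.3, 247.8), (546.8, -96.8, 245.9), (544.9, -96.9, 246.4), (543.1, -97.2, 247.4), (541.3, -96.8, 245.9), (539.5, -97.1, 247.1), (537.7, -97.0, 246.7), (535.9, -97.6, 248.8), (534.2, -98.2, 250.9), (531.9, -95.2, 240.2)]
200 [(558.1, -64.7, 145.1), (550.2, -96.0, 251.7), (548.5, -95.1, 248.9), (546.8, -94.2, 245.8), (544.9, -94.6, 247.0), (543.1, -94.5, 246.8), (541.3, -94.6, 247.1), (539.5, -94.3, 246.1), (537.7, -94.5, 246.8), (535.9, -94.9, 248.0), (534.2, -95.5, 250.3), (531.7, -91.6, 237.0)]
204 [(558.3, -60.0, 142.7), (550.2, -93.3, 251.2), (548.5, -92.6, 248.7), (546.8, -91.4, 245.0), (545.0, -91.7, 245.8), (543.1, -91.9, 246.6), (541.3, -91.7, 246.1), (539.5, -91.7, 245.8), (537.6, -91.5, 245.3), (535.9, -92.5, 248.5), (534.2, -93.0, 250.0), (531.7, -89.2, 237.8)]
```

View pics/w4c.png

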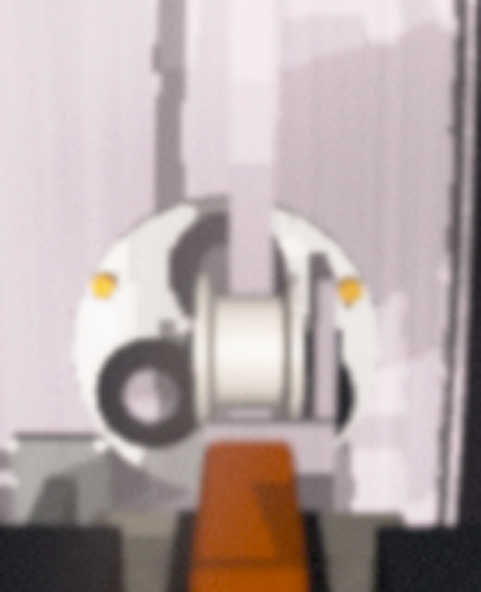

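Contact with the +y roller at about 6 N. The rail (crop column 251) is centred in the roller groove (251), and the height fits a seated roller. I'll lower in small steps to let the hanger turn in the pads.

apply_moves --motion '[[[0,0,-0.03],0],[[0,0,-0.03],0],[[0,0,-0.03],0]]'

```text
clock: 10.2
tool_pos: [0.5419, -0.0705, 0.2684]
orientation: [-180.0, 0.0, 180.0]
force: [-3.2, -1.0, 6.0]
opening: 0.0139
```

apply_moves --motion '[[[0,0,0.03],0],[[-0.05,0,0.03],0],[[-0.05,0,0.03],0],[[-0.05,0,0.03],0]]'

```text
clock: 10.6
tool_pos: [0.5417, -0.0703, 0.2684]
orientation: [-180.0, 0.1, 180.0]
force: [-0.6, -2.1, 4.7]
opening: 0.0138
```

apply_moves --motion '[[[0,0,0.02],0],[[0,0,0.02],0],[[0,0,0.02],0]]' --hand 1.3

```text
clock: 10.9
tool_pos: [0.5416, -0.0703, 0.2684]
orientation: [180.0, 0.0, 180.0]
force: [1.1, -0.6, 4.0]
opening: 0.0139
```

apply_moves --motion '[[[0,0,0],0],[[0,0,0],0]]' --hand 1.36

```text
clock: 11.1
tool_pos: [0.5416, -0.0703, 0.2684]
orientation: [180.0, 0.0, 180.0]
force: [1.8, -0.9, 4.1]
opening: 0.0137
```

apply_moves --motion '[[[0,0,0],0],[[0,0,0],0]]' --hand 1.38

```text
clock: 11.3
tool_pos: [0.5415, -0.0703, 0.2684]
orientation: [180.0, 0.0, 180.0]
force: [2.1, -1.0, 5.3]
opening: 0.0139
```

apply_moves --motion '[[[0,0,0],0],[[0,0,0],0]]' --hand 1.39

```text
clock: 11.5
tool_pos: [0.5408, -0.0702, 0.2678]
orientation: [180.0, -0.1, 180.0]
force: [2.4, -1.4, 1.5]
opening: 0.014
```

The grip slackens at 1.39 cm and the hanger starts turning in the pads. I continue gently.

apply_moves --motion '[[[0,0,-0.03],0],[[0,0,-0.05],0],[[0,0,-0.05],0]]'

```text
clock: 11.8
tool_pos: [0.5408, -0.0703, 0.2673]
orientation: [180.0, -0.1, 180.0]
force: [0.6, -1.2, 0.0]
opening: 0.014
```

apply_moves --motion '[[[0,0,-0.03],0],[[0,0,-0.05],0],[[0,0,-0.05],0]]'

```text
clock: 12.1
tool_pos: [0.5409, -0.0704, 0.2671]
orientation: [-180.0, -0.0, 180.0]
force: [0.4, -0.4, 0.8]
opening: 0.014
```

apply_moves --motion '[[[0,0,-0.03],0],[[0,0,-0.06],0],[[0,0,-0.06],0]]'

```text
clock: 12.4
tool_pos: [0.541, -0.0703, 0.2665]
orientation: [180.0, -0.0, 180.0]
force: [-0.1, -1.4, 0.9]
opening: 0.0143
```

apply_moves --motion '[[[0,0,-0.03],0],[[0,0,-0.05],0],[[0,0,-0.05],0]]'

```text
clock: 12.7
tool_pos: [0.541, -0.0703, 0.2661]
orientation: [180.0, -0.0, 180.0]
force: [-1.5, -0.9, 1.3]
opening: 0.0138
```

```bash
python3 - <<'E'
from h import *
o=ctrl.get_obs(); print(o['tool_pos'],o['force'],o['moment'])
p,d=ctrl.snapshot("scene"); cv2.imwrite("pics/s5.png",cv2.resize(p[110:290,180:340],None,fx=3.3,fy=3.3,interpolation=cv2.INTER_CUBIC))
p,d=ctrl.snapshot("wrist"); cv2.imwrite("pics/w5c.png",cv2.resize(p[100:260,250:380],None,fx=3.7,fy=3.7,interpolation=cv2.INTER_CUBIC))
W=wcloud(d,o['tool_pos'],o['orientation'])
for v in (188,192,196,200,204): print(v,[tuple((W[v,u]*1000).round(1).tolist()) for u in range(300,334,3)])
E
```

```text
[ 0.54104285 -0.07030818  0.26605989] [-1.4692635  -0.89888435  1.30349026] [-0.12526062  0.57705498  0.0865153 ]
188 [(557.0, -76.1, 142.1), (554.3, -75.5, 139.7), (547.9, -100.8, 240.3), (546.1, -99.5, 235.0), (544.2, -99.7, 236.0), (542.4, -99.4, 234.7), (540.5, -99.5, 235.1), (538.6, -99.4, 234.7), (536.7, -99.9, 236.6), (535.0, -100.7, 239.8), (533.2, -100.9, 240.7), (530.9, -98.8, 232.5)]
192 [(557.2, -71.9, 141.1), (554.4, -71.6, 140.1), (547.8, -98.7, 241.7), (546.1, -97.8, 238.7), (544.2, -97.9, 239.0), (542.3, -98.1, 239.8), (540.5, -98.2, 240.1), (538.6, -97.9, 238.9), (536.8, -97.7, 238.2), (535.0, -98.5, 241.3), (533.3, -99.1, 243.5), (530.9, -96.4, 233.3)]
196 [(557.2, -67.9, 140.9), (550.0, -94.1, 234.5), (547.8, -96.3, 242.5), (546.1, -95.7, 240.2), (544.2, -95.4, 239.2), (542.3, -95.7, 240.4), (540.5, -96.0, 241.5), (538.7, -95.8, 240.8), (536.8, -95.9, 241.0), (535.0, -96.3, 242.6), (533.3, -97.1, 245.2), (530.9, -94.2, 234.8)]
200 [(557.4, -63.5, 139.2), (550.0, -92.2, 236.9), (547.8, -94.1, 243.4), (546.0, -93.9, 242.7), (544.2, -93.7, 242.1), (542.4, -93.2, 240.6), (540.5, -93.7, 242.0), (538.7, -93.6, 241.9), (536.8, -93.6, 241.8), (535.1, -94.3, 244.2), (533.3, -94.7, 245.5), (531.0, -91.9, 236.0)]
204 [(557.4, -59.5, 139.4), (550.0, -89.3, 236.1), (547.8, -91.8, 244.2), (546.0, -91.4, 243.1), (544.2, -91.3, 242.6), (542.3, -91.8, 244.4), (540.5, -91.5, 243.3), (538.7, -91.3, 242.8), (536.8, -91.1, 242.2), (535.1, -91.9, 244.7), (533.3, -92.4, 246.2), (531.0, -89.4, 236.5)]
```

View pics/s5.png

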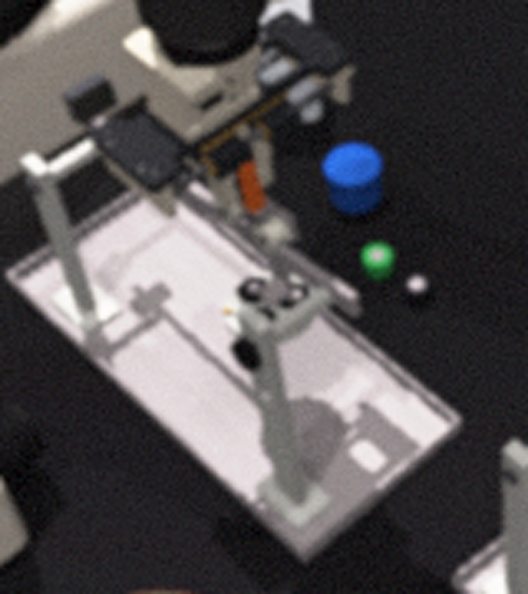

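View pics/w5c.png

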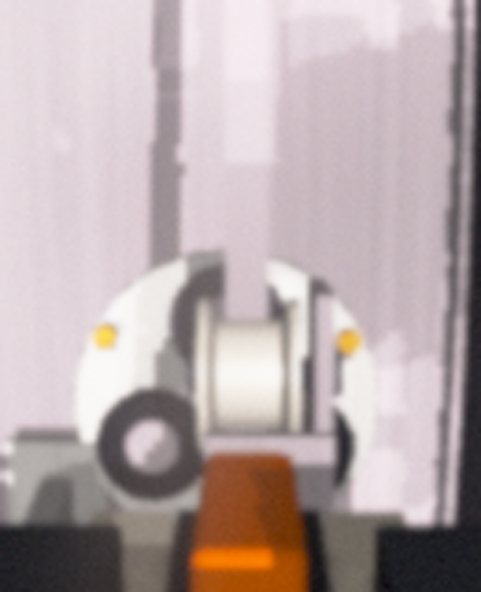

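The hanger has tilted most of the way; the front roller is about 2–3 mm above the rail. Continuing.

apply_moves --motion '[[[0,0,-0.03],0],[[0,0,-0.06],0],[[0,0,-0.06],0]]'

```text
clock: 13.1
tool_pos: [0.5412, -0.0703, 0.2656]
orientation: [-180.0, 0.0, 180.0]
force: [-1.7, -1.0, 2.8]
opening: 0.0136
```

apply_moves --motion '[[[0,0,-0.03],0],[[0,0,-0.05],0],[[0,0,-0.05],0]]'

```text
clock: 13.4
tool_pos: [0.5413, -0.0704, 0.2653]
orientation: [-180.0, 0.0, 180.0]
force: [-1.5, -1.5, 4.3]
opening: 0.0142
```

```bash
python3 - <<'E'
from h import *
o=ctrl.get_obs(); print(o['tool_pos'],o['force'],o['moment'])
p,d=ctrl.snapshot("wrist"); cv2.imwrite("pics/w6c.png",cv2.resize(p[100:260,250:380],None,fx=3.7,fy=3.7,interpolation=cv2.INTER_CUBIC))
W=wcloud(d,o['tool_pos'],o['orientation'])
for v in (192,196,200,204): print(v,[tuple((W[v,u]*1000).round(1).tolist()) for u in range(303,334,3)])
x,y,z=np.moveaxis(W,-1,0)
for a in np.arange(-.2,-.1,.02):
    s=W[(abs(x-.5416)<.003)&(y>=a)&(y<a+.02)&(z>.19)&(z<.25)]
    if len(s)>5: print(np.median(s,0).round(4))
E
```

```text
[ 0.54128366 -0.07037201  0.26529471] [-1.51662446 -1.49586374  4.34418345] [-0.26219622  0.81953423  0.0317907 ]
192 [(554.7, -71.6, 138.8), (548.1, -98.3, 239.3), (546.4, -97.7, 237.0), (544.5, -97.6, 236.7), (542.6, -97.7, 237.2), (540.7, -97.5, 236.6), (538.9, -97.5, 236.5), (537.0, -97.7, 237.1), (535.2, -98.3, 239.5), (533.5, -98.9, 241.5), (531.1, -96.2, 231.6)]
196 [(554.7, -67.9, 139.8), (548.1, -96.5, 241.9), (546.3, -95.7, 239.2), (544.5, -95.6, 238.9), (542.6, -95.5, 238.5), (540.8, -95.7, 239.1), (538.9, -95.4, 238.1), (537.0, -95.5, 238.6), (535.3, -96.4, 241.6), (533.5, -96.8, 243.2), (531.2, -94.3, 234.3)]
200 [(550.3, -91.9, 234.9), (548.1, -94.2, 242.8), (546.3, -93.3, 239.6), (544.4, -93.8, 241.5), (542.6, -93.6, 240.9), (540.8, -93.3, 239.9), (538.9, -93.4, 240.2), (537.1, -93.4, 240.2), (535.3, -94.1, 242.5), (533.5, -94.4, 243.7), (531.2, -91.5, 233.9)]
204 [(550.3, -89.5, 235.7), (548.1, -91.8, 243.4), (546.4, -90.6, 239.5), (544.5, -91.2, 241.3), (542.6, -91.0, 240.8), (540.8, -91.1, 241.0), (538.9, -91.2, 241.5), (537.1, -91.2, 241.3), (535.3, -91.7, 243.2), (533.6, -92.6, 246.0), (531.2, -89.5, 235.8)]
[ 0.5419 -0.1897  0.2091]
[ 0.5413 -0.1696  0.2119]
[ 0.5413 -0.1497  0.2144]
[ 0.5413 -0.1302  0.217 ]
[ 0.5414 -0.1102  0.2196]
```

View pics/w6c.png

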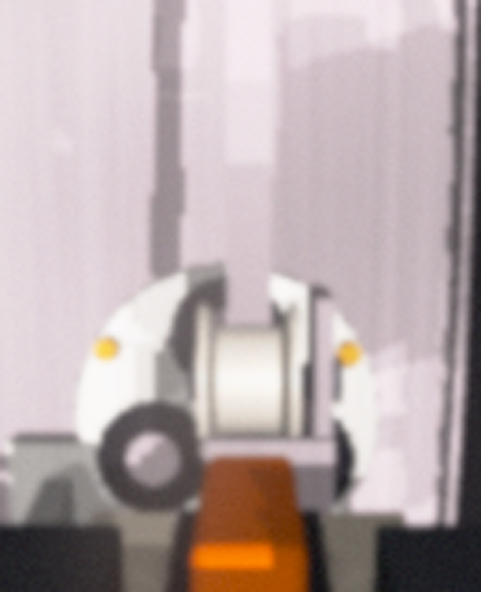

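Both rollers are on the rail: the front roller's underside is at 0.2222 and the rail top there at 0.2221, centred in x. I release now.

apply_moves --motion '[[[0,0,0.02],0],[[0,0,0.03],0],[[0,0,0.03],0],[[0,0,0.03],0]]'

```text
clock: 13.85
tool_pos: [0.5413, -0.0703, 0.2653]
orientation: [-180.0, -0.0, 180.0]
force: [-2.2, -1.1, 3.7]
opening: 0.014
```

apply_moves --motion '[[[0,0,0],0],[[0,0,0],0],[[0,0,0],0],[[0,0,0],0],[[0,0,0],0]]' --hand 4.5

```text
clock: 14.35
tool_pos: [0.5412, -0.0703, 0.2652]
orientation: [180.0, -0.0, 180.0]
force: [0.6, -0.2, 0.7]
opening: 0.0437
```

```bash
python3 - <<'E'
from h import *
o=ctrl.get_obs(); print(o['tool_pos'],o['force'],o['opening'])
p,d=ctrl.snapshot("wrist"); cv2.imwrite("pics/w7.png",p)
E
```

```text
[ 0.54124723 -0.07025214  0.2652378 ] [ 0.56091856 -0.21375329  0.73283069] 0.043672608029676624
```

View pics/w7.png

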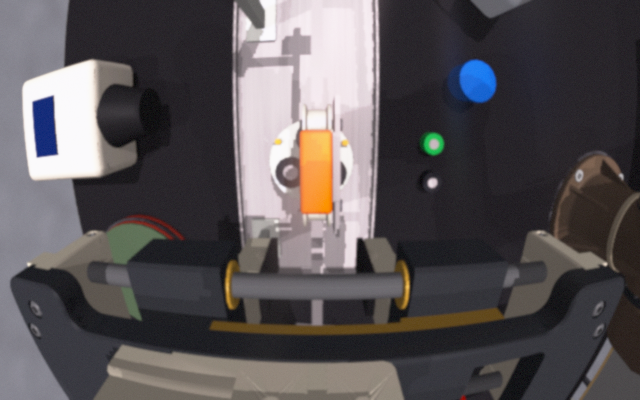

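The hanger is free of the fingers and already rolling down the rail (grip now at (317,170)). I raise the hand and wait.

apply_moves --motion '[[[0,0,2],0],[[0,0,6],0],[[0,0,9],0],[[0,0,10],0],[[0,0,10],0],[[0,0,10],0],[[0,0,10],0],[[0,0,10],0],[[0,0,10],0],[[0,0,10],0]]'

```text
clock: 15.4
tool_pos: [0.5411, -0.0703, 0.3649]
orientation: [-180.0, -0.0, 180.0]
force: [0.2, 0.5, -0.5]
opening: 0.0448
```

apply_moves --motion '[[[0,0,0],0],[[0,0,0],0],[[0,0,0],0],[[0,0,0],0],[[0,0,0],0],[[0,0,0],0],[[0,0,0],0],[[0,0,0],0],[[0,0,0],0],[[0,0,0],0]]'

```text
clock: 16.4
tool_pos: [0.5412, -0.0703, 0.3654]
orientation: [180.0, 0.0, 180.0]
force: [-0.5, -0.9, 0.2]
opening: 0.0449
```

apply_moves --motion '[[[0,0,0],0],[[0,0,0],0],[[0,0,0],0],[[0,0,0],0],[[0,0,0],0],[[0,0,0],0],[[0,0,0],0],[[0,0,0],0],[[0,0,0],0],[[0,0,0],0]]'

```text
clock: 17.4
tool_pos: [0.5412, -0.0703, 0.3654]
orientation: [-180.0, 0.0, 180.0]
force: [-0.1, -0.1, 0.6]
opening: 0.045
```

```bash
cat > chk.py <<'E'
from h import *
import sys
o=ctrl.get_obs(); print(o['clock'],o['tool_pos'],o['force'])
p,d=ctrl.snapshot("wrist"); cv2.imwrite(f"pics/{sys.argv[1]}.png",p)
W=wcloud(d,o['tool_pos'],o['orientation']); x,y,z=np.moveaxis(W,-1,0)
hsv=cv2.cvtColor(p,cv2.COLOR_BGR2HSV).astype(int)
m=(hsv[...,0]>6)&(hsv[...,0]<22)&(hsv[...,1]>150)&(abs(x-.54)<.03)&(y<-.05)&(z>.2)&(z<.3)
q=W[m]; t=q[q[:,2]>np.percentile(q[:,2],50)-.006]; print(len(q),np.nanpercentile(t,[3,50,97],axis=0).round(4))
E
python3 chk.py w8
```

```text
17.4 [ 0.54123496 -0.07032646  0.36537308] [-0.1136726  -0.09814602  0.64901887]
165 [[ 0.5378 -0.2435  0.2518]
 [ 0.5428 -0.2423  0.2612]
 [ 0.5477 -0.2406  0.2685]]
```

View pics/w8.png

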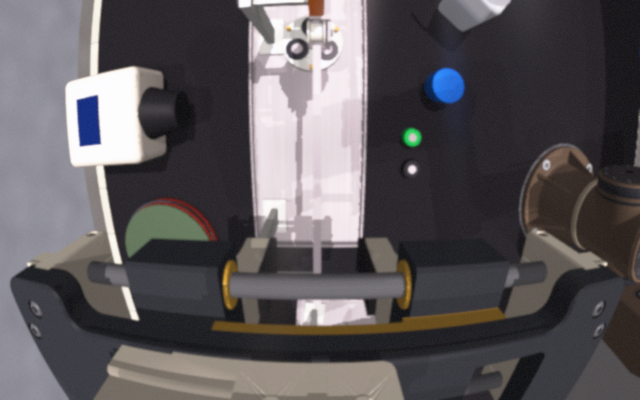

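apply_moves --motion '[[[0,0,0],0],[[0,0,0],0],[[0,0,0],0],[[0,0,0],0],[[0,0,0],0],[[0,0,0],0],[[0,0,0],0],[[0,0,0],0],[[0,0,0],0],[[0,0,0],0]]'

```text
clock: 18.45
tool_pos: [0.5412, -0.0703, 0.3654]
orientation: [-180.0, 0.0, 180.0]
force: [0.4, -0.1, -0.0]
opening: 0.0451
```

```bash
python3 chk.py w9; python3 - <<'E'
from h import *
p,d=ctrl.snapshot("scene"); cv2.imwrite("pics/s9.png",p); W=cloud("scene",d); x,y,z=np.moveaxis(W,-1,0)
hsv=cv2.cvtColor(p,cv2.COLOR_BGR2HSV).astype(int)
m=(hsv[...,0]>6)&(hsv[...,0]<22)&(hsv[...,1]>150)&(abs(x-.54)<.03)&(y<-.05)&(y>-.35)&(z>.2)&(z<.3)
q=W[m]; print(len(q),np.nanpercentile(q,[3,50,97],axis=0).round(4))
g=(abs(x-.477)<.02)&(y>.25)&(y<.32)&(z>.285); print('grey',np.median(W[g],0).round(4))
E
```

```text
18.45 [ 0.54122745 -0.07032186  0.36536944] [ 0.43206594 -0.05557603 -0.04678724]
166 [[ 0.5378 -0.2436  0.2515]
 [ 0.5428 -0.2421  0.261 ]
 [ 0.5476 -0.2406  0.2689]]
47 [[ 0.5407 -0.2728  0.238 ]
 [ 0.5491 -0.2498  0.2486]
 [ 0.5517 -0.2401  0.2654]]
grey [0.4792 0.2834 0.293 ]
```

View pics/s9.png

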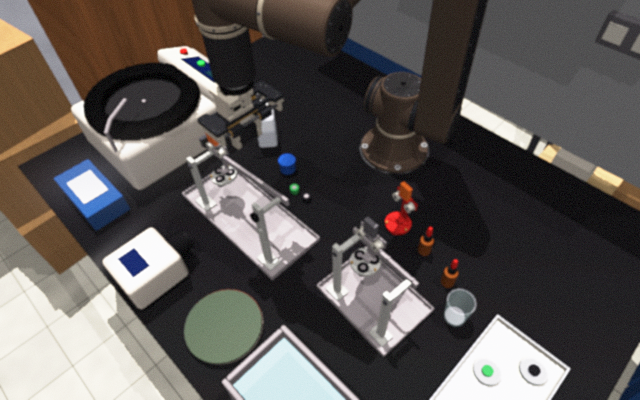

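The orange hanger is unmoved between the two looks and rests at the stop (scene (210,140)). Its grip is about 38 mm from the pivot. The grey hanger and the bystanders look untouched.

```bash
python3 -c "
from plant import ctrl
print(ctrl.close_job())"
```

```text
the job is handed in; nothing more can be done
None
```

The orange hanger now hangs on the sloped rail at the stop, let go and at rest, and I handed the job in at about 18.5 s. The hand-in gives no verdict, so this rests on my own checks.

**What I did:** I lifted the hanger off the drip stand and brought it to the rail about 228 mm from the pivot. The +y roller touched first. I then slackened the grip so the hanger turned in the pads until both rollers sat on the rail. The highest contact I estimated was about 10 N. After I opened the fingers it rolled down by itself.

**Last checks:**
- **Position:** two wrist-camera looks 1 s apart agreed within 0.2 mm. They put the grip about 38 mm from the pivot and within about 2 mm of the rail's centre plane. From the visible grip points I judge its centre to be about 0.25 m high; I did not measure that directly.
- **Scene camera:** it saw only part of the grip, so its centre reading is biased by a few millimetres. It still agrees the hanger is at the stop.
- **Surroundings:** the tool force was about 0 N. The grey hanger still hangs in its place and the other bystanders look unmoved; this is by eye, not measured to the millimetre.

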